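# Catch the spice tin from the spring dispenser

## Robot

A 7-joint arm with a two-finger parallel gripper is mounted at the origin on the work surface. World frame = base frame: x ahead of the robot, y to its left, z up, the work surface at z = 0. Lengths are in mm, angles in rad, forces in N, time in s.
With the tool pointing down it reaches from about 425 to 1025 mm from the base axis. Payload 9.4 kg.
Tool frame: the origin (TCP) lies midway between the tips of the shut fingers; the grasp point (between the pads) lies 19 mm behind it (robot.grip_point_offset is the distance from the TCP to the grasp point, in mm); z points along the fingers, y is the line along which they close (so a half turn about z gives the same grasp; the last joint's range is limited). The gripper opens to 93 mm and grips with 3 to 60 N. Pads are 15 mm wide; open, the fingers measure 128 mm over their backs; the gripper's body (75 mm by 188 mm) begins 65 mm behind the grasp point.
Start: joints at [-1.187, 0.599, -0.003, 1.599, 0.002, 0.943, -0.08], TCP at [322.386, 649.378, 218.618] pointing down, gripper open.
Joint ranges: [-2.57, 2.57], [-0.35, 1.97], [-1.29, 1.29], [0.11, 2.56], [-1.05, 4.19], [0.11, 1.86], [-2.63, 2.63]. Speed limits (rad/s): [2.22, 2.22, 3.01, 3.01, 3.14, 3.14, 3.14].

## Interface

Orientations are given as a unit quaternion [w, x, y, z].
In Python, from plant import robot gives the robot as it stands. The module is installed in compiled form; this text tells all that it offers.
- The arm moves only by the tool drive_tool, never from a script. Its argument "increments" is one flat list of numbers, 7 for each row, row after row: the closure in counts, from 0 (fully open) to 255 (shut), then the shift along the tool's x, y, z in units of 0.1 m (1.0 is 0.1 m), then the turn, a rotation vector about the tool's x, y, z in units of 120 degrees (1.0 is 120 degrees). A call has 1 to 12 rows; each row is the pose to reach, as a shift and turn from the pose commanded when the call began, along the tool's axes at that moment; what a row does not reach only later rows make up. A row lasts 1/12 s, in which the tool goes at most 41.7 mm and 7.16 degrees, less where a joint would pass 70% of its speed; a pose out of reach is approached as far as the arm can. A call with a number of a shift or a turn outside -1 to 1 is refused whole. A call with a gripper value outside its range is refused whole. The fingers move at their own pace and stop on an object; the grip force is fixed at half the most. Time passes only in rows, so rows that repeat a pose let the fingers close. It gives the time, the measured TCP pose, the force, the opening and the grip force at its end, in the units of the state.
- robot.get_state(): the state, without advancing time (a new reading comes with each control period).
- robot.grab_frame(name): name is "scene" or "top"; returns a dict with "image" (480x640x3 uint8, red, green, blue), "depth" (480x640 float32, mm along the optical axis (not along the pixel's ray), 0 where there is no reading), "mtx" (3x3 intrinsics, pixels), "R" (3x3) and "t" (3): a world point X has camera coordinates R X + t. Camera axes: x right, y down, z forward; pixel columns grow to the right and rows downward; lengths in mm; the calibration is good to about 2 mm. A picture is of the moment at which its call begins.
- robot.close_job(): hands the job in; it is judged then, once.
The state is a dict: "clock": time; "joint_pos": joint angles; "qvel": joint speeds; "joint_torque": joint torques, N m; "position": TCP position; "tool_rot": TCP orientation; "force": force on the tool from outside, world axes, zero at the start; "moment": the same for the moment, N m; "opening": finger opening in mm; "grip_force": force on a finger pad.
Only numpy, scipy, OpenCV 4.12 (cv2) and the standard library are available. Lean on these libraries where they do the work, as an engineer would, in place of code of your own. Each camera call takes 0.05 s, during which the arm holds its last target. There are 200 camera calls.

## Task

On the spice-tin dispenser, press the flat steel key all the way down with one fingertip, with the other finger waiting over the chute so that the tin that springs out is caught against it before it slides off the end. Finish while holding: keep the key down and the tin resting upright on the chute against that other finger. Do not lift the tin, and leave the jar, spoons, muffin mould and pot stand where they are.

Things in the scene. Friction and masses are not known exactly. Their poses are not given: they have to be found in the camera images.
- dispenser: Grey plastic spring dispenser fixed to the shelf, 215 mm long, 115 mm wide. Origin on the shelf surface under the chute's middle line, at the gate; the tin springs out along its own -x; z is up. Open-topped bay from x = 4 to 57 mm, walls to 42 mm above the shelf; behind it a spring housing to x = 155 mm, 58 mm high. The spring pusher drives the tin with 2 to 3.5 N over up to 90 mm.
- chute_mid (a point): Point on the chute floor's middle line beside the key (dispenser x = -32, y = 0 mm), 20 mm above the shelf. The chute runs from the bay to its open end at x = -60 mm; rails only 5 mm high at y = -22 and 22 mm (39 mm between). A fingertip over this point, 8 to 15 mm above the floor, stops the tin; unstopped it shoots out at about 0.3 m/s and falls off the end.
- gate_mid (a point): Middle of the top edge of the steel gate across the chute (dispenser x = -2 mm, y = 0), 4 mm thick, standing 10 mm above the chute floor in front of the tin. It is one piece with the key and sinks with it; the tin is set free once the key is about 10 mm down.
- key_top (a point): Centre of the top of the flat steel key beside the chute: a plate 46 mm (dispenser x) by 36 mm (dispenser y), 5 mm thick, centred at dispenser x = -32, y = 60 mm. Its top is 43.5 mm above the shelf when up, 28 mm when fully down (8 mm above the chute floor). The fixed foot under it is 26 mm high.
- key (a joint): Travel of the key in m: 0 up, 0.0155 fully down. Spring return: about 2 N to start, 6 to 9 N to hold at the bottom.
- tin_mid (a point): Centre (half-way up) of the closed rectangular aluminium spice tin, 44 mm long (along the chute), 36 mm wide, 28 mm high, about 60 g. At the start it stands in the bay, its centre at dispenser x = 22 mm, 34 mm above the shelf.
- jar: Bystander: lever-lock glass preserving jar, 96 mm across, 140 mm high; origin at the centre of its underside.
- spoons: Bystander: set of four aluminium measuring spoons on a ring, lying flat, about 150 by 120 mm, 12 mm high; origin near the middle, on the shelf.
- mould: Bystander: hard dark silicone muffin mould with four cups, 165 by 165 by 30 mm; origin at the centre of its underside.
- pot_stand: Bystander: slatted wooden pot stand, 160 by 155 by 20 mm; origin at the centre of its underside.
Not all that is in view belongs to the job. Of the things shaped like the part that bears tin_mid, the aluminium one is meant.

How it is judged (in metres and radians):
On the way, in this order (a step that is already met when the one before it is completed fails the run):
1. a finger presses the key while the tin is still in the bay (value of joint key above 0.005 m and contact force between the fingers and key above 0.5 N and x of tin_mid in the frame of dispenser above 0.018 m).
2. the tin has sprung out and is caught on the chute against a finger (x of tin_mid in the frame of dispenser between -0.045 and 0.012 m and contact force between the fingers and tin above 0.2 N), for 0.2 s.
At the end, for the whole second after the job is handed in: A finger holds the key at least 11.5 mm down, and the tin, at rest and upright (within 0.15 rad), presses against a finger on the chute with its centre between +12 and -45 mm along the dispenser's x axis and within 10 mm of the chute's middle line (all of step 2 and value of joint key above 0.0115 m and contact force between the fingers and key above 0.5 N and y of tin_mid in the frame of dispenser between -0.01 and 0.01 m and angle between tin_mid's own z axis and vertical below 0.15 rad and linear speed of tin below 0.02 m/s); the arm keeps its last pose, push and grip.
It fails at once if the tin is lifted (height (world z) of tin_mid above 0.046 m).
It fails at once if the tin falls off the chute (height (world z) of tin_mid below 0.024 m).
It fails at once if the tin is tipped over (angle between tin_mid's own z axis and vertical above 0.5 rad).
It fails at once if the jar, spoons, muffin mould or pot stand is moved more than 15 mm (distance of any of jar, spoons, mould, pot_stand from where it was at the start of the episode above 0.015 m).
It also fails if it takes over 32 s, if anything falls off the work surface, if the arm or the gripper's body presses on something with over 40 N, if the wrist force passes 120 N, or if a joint passes its speed limit or range.

## Working session

There is one attempt and no reset: what is moved stays moved. The work goes in short steps, Python scripts to look and compute and a tool call to move; the robot and the scene stay as the last step left them, time stands still between calls to the robot, and variables do not carry over. Pictures are saved under pics/ and viewed, at most 10 in all, crops included, and the job is handed in when it is done.

Besides the shell and the picture viewer there is one more tool, called by a JSON object that holds its "fn" and its "kwargs", one argument or row to a line. drive_tool: Moves the arm, as the interface text tells. Its arguments: {"type":"object","properties":{"increments":{"type":"array"}},"required":["increments"]}

```bash
mkdir -p pics; python3 - <<'E'
from plant import robot
import cv2,numpy as np
for n in("scene","top"):
    f=robot.grab_frame(n); cv2.imwrite(f"pics/{n}0.png",f["image"][:,:,::-1]); np.savez(f"{n}0.npz",**f)
    print(n,f["mtx"],f["R"],f["t"])
s=robot.get_state();print({k:s[k] for k in("clock","position","tool_rot","opening","force")})
E
```

```text
scene [[500.34651177   0.         331.63521109]
 [  0.         500.34651177 228.56375139]
 [  0.           0.           1.        ]] [[ 0.8167243   0.57681982 -0.01550209]
 [ 0.36399715 -0.53586059 -0.7618133 ]
 [-0.44773597  0.61654872 -0.64761114]] [-482.28405868 -139.98504888 1303.01135672]
top [[587.8563928    0.         307.54069456]
 [  0.         587.8563928  243.48418668]
 [  0.           0.           1.        ]] [[ 0.03094584 -0.99948136  0.00890915]
 [-0.99599175 -0.03158373 -0.08368329]
 [ 0.08392127 -0.00628379 -0.99645257]] [ -26.27944906  545.49836057 1183.77336144]
{'clock': 0.1, 'position': array([322.21642534, 648.99982781, 217.85135084]), 'tool_rot': array([-8.53229143e-05,  2.28337292e-01,  9.73581851e-01, -6.73875167e-04]), 'opening': 92.91179114449233, 'force': array([ 1.00352236, -0.75575345, -0.4016405 ])}
```

View pics/top0.png

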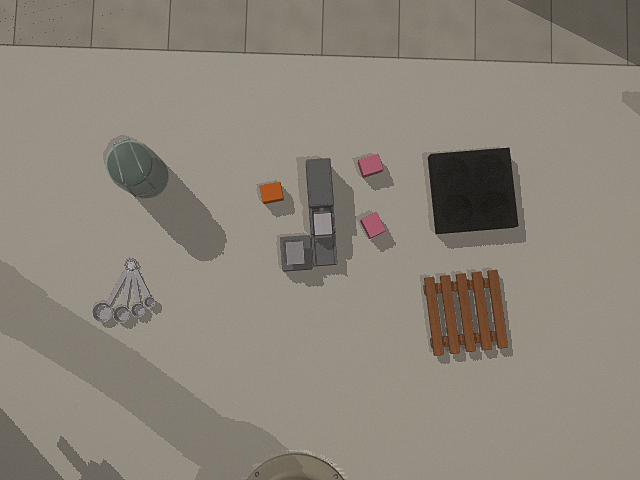

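View pics/scene0.png

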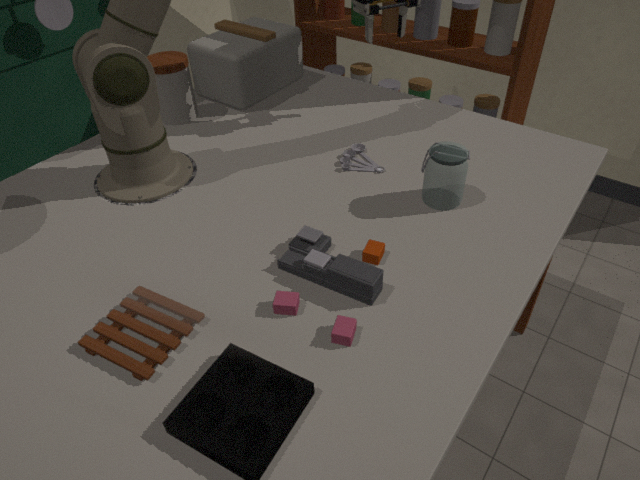

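The top view shows the dispenser: housing at about (319,182), aluminium tin (322,222), chute end (325,262), key (294,252). Its -x points toward the robot. The orange and pink blocks, at (272,192), (371,165) and (373,225), are distractors.

```bash
python3 - <<'E'
import cv2,numpy as np
f=np.load("top0.npz");K,R,t,im,d=[f[k] for k in("mtx","R","t","image","depth")]
v,u=np.mgrid[:480,:640]
def cast(px,z):
    r=R.T@np.linalg.inv(K)@np.vstack([np.asarray(px,float).T,np.ones(len(px))]); c=-R.T@t
    return (c[:,None]+r*((z-c[2])/r[2])).T
P=(np.stack([(u-K[0,2])*d/K[0,0],(v-K[1,2])*d/K[1,1],d],-1)-t)@R   # R^T(x-t)
sub=(slice(140,290),slice(270,350))
hsv=cv2.cvtColor(im,cv2.COLOR_RGB2HSV)
def rect(m,z,name):
    m=m.astype(np.uint8); cs,_=cv2.findContours(m,cv2.RETR_EXTERNAL,cv2.CHAIN_APPROX_NONE)
    c=max(cs,key=cv2.contourArea)[:,0]
    w=cast(c,z)[:,:2].astype(np.float32); q=cv2.minAreaRect(w)
    M=np.zeros_like(m);cv2.drawContours(M,[c],-1,1,-1); 
    print(name,len(c),np.round(q[0],1),np.round(q[1],1),round(q[2],2),"z",np.round(np.median(P[M>0][:,2]),1),"px",c.mean(0))
    return q
reg=np.zeros(d.shape,bool);reg[sub]=1
z=P[:,:,2]
print("V ranges",[hsv[y,x].tolist() for x,y in((319,182),(322,222),(294,252),(325,255),(285,262),(340,280))])
print("z",[round(float(z[y,x]),1) for x,y in((319,182),(322,222),(294,252),(325,255),(285,262),(340,280))])
rect(reg&(z>52)&(z<66),58,"housing")
rect(reg&(hsv[...,2]>115)&(z>34)&(u<308),43.5,"key")
rect(reg&(hsv[...,2]>115)&(z>34)&(u>308),48,"tin")
cv2.imwrite("pics/crop.png",cv2.resize(im[140:290,260:390,::-1],None,fx=4,fy=4,interpolation=0))
E
```

```text
V ranges [[0, 3, 87], [0, 11, 145], [173, 8, 123], [8, 12, 88], [90, 3, 78], [20, 30, 151]]
z [57.1, 49.7, 46.0, 22.6, 25.0, -0.1]
housing 141 [667.4 -28.9] [97.9 49.6] 5.92 z 56.3 px [319.36879433 182.84397163]
key 75 [525.3  16.5] [44.7 34.6] 5.92 z 42.6 px [294.42666667 252.37333333]
tin 72 [585.2 -37.7] [42.1 34.5] 6.75 z 47.1 px [322.45833333 223.51388889]
```

View pics/crop.png

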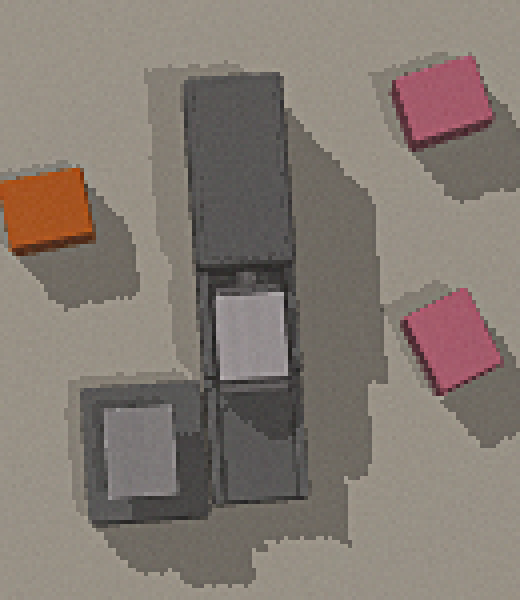

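{"fn": "drive_tool", "kwargs": {
  "increments": [140, -0.24, -0.25, 0, 0, 0, 0, 140, -0.5, -0.5, 0, 0, 0, 0, 140, -0.72, -0.75, 0, 0, 0, 0, 140, -0.95, -1, 0, 0, 0, 0, 140, -0.95, -1, 0, 0, 0, 0]
}}

```text
clock: 0.52
position: [366.3, 510.1, 218.5]
tool_rot: [0.001, 0.232, 0.973, -0.002]
force: [0.5, -0.1, 0.3]
opening: 63.9
grip_force: 0.0
```

{"fn": "drive_tool", "kwargs": {
  "increments": [140, -0.24, -0.25, 0, 0, 0, 0, 140, -0.5, -0.5, 0, 0, 0, 0, 140, -0.72, -0.75, 0, 0, 0, 0, 140, -0.95, -1, 0, 0, 0, 0, 140, -0.95, -1, 0, 0, 0, 0]
}}

```text
clock: 0.93
position: [405.8, 378.6, 218.5]
tool_rot: [0.001, 0.232, 0.973, -0.002]
force: [-0.7, -1.2, -0.1]
opening: 42.4
grip_force: 0.0
```

{"fn": "drive_tool", "kwargs": {
  "increments": [140, -0.24, -0.25, 0, 0, 0, 0, 140, -0.5, -0.5, 0, 0, 0, 0, 140, -0.72, -0.75, 0, 0, 0, 0, 140, -0.95, -1, 0, 0, 0, 0, 140, -0.95, -1, 0, 0, 0, 0]
}}

```text
clock: 1.35
position: [445.8, 247.4, 218.6]
tool_rot: [0.0, 0.232, 0.973, -0.002]
force: [-0.8, 0.7, 0.2]
opening: 42.0
grip_force: 0.0
```

{"fn": "drive_tool", "kwargs": {
  "increments": [140, -0.24, -0.25, 0, 0, 0, 0, 140, -0.5, -0.5, 0, 0, 0, 0, 140, -0.72, -0.75, 0, 0, 0, 0, 140, -0.95, -1, 0, 0, 0, 0, 140, -0.95, -1, 0, 0, 0, 0]
}}

```text
clock: 1.77
position: [486.3, 115.9, 218.6]
tool_rot: [0.0, 0.232, 0.973, -0.001]
force: [0.1, -0.5, -0.6]
opening: 41.8
grip_force: 0.0
```

{"fn": "drive_tool", "kwargs": {
  "increments": [140, -0.24, -0.24, 0.2, 0, 0, -0.055, 140, -0.48, -0.48, 0.4, 0, 0, -0.11, 140, -0.72, -0.72, 0.6, 0, 0, -0.165, 140, -0.96, -0.96, 0.8, 0, 0, -0.22, 140, -0.96, -0.96, 1, 0, 0, -0.273, 140, -0.96, -0.96, 1, 0, 0, -0.273, 140, -0.96, -0.96, 1, 0, 0, -0.273, 140, -0.96, -0.96, 1, 0, 0, -0.273]
}}

```text
clock: 2.43
position: [528.4, -5.1, 119.3]
tool_rot: [0.0, -0.054, 0.999, 0.0]
force: [-0.3, 0.2, 0.3]
opening: 42.1
grip_force: 0.0
```

```bash
python3 - <<'E'
from plant import robot
import cv2,numpy as np
from scipy.spatial.transform import Rotation as Ro
a=robot.grab_frame("scene")["image"][200:320,250:410,::-1]
b=robot.grab_frame("top")["image"][160:280,260:420,::-1]
cv2.imwrite("pics/over.png",np.vstack([cv2.resize(i,(400,300)) for i in(a,b)])) 
s=robot.get_state();q=s["tool_rot"];M=Ro.from_quat(np.roll(q,-1)).as_matrix()
p=s["position"];a=np.radians(6);X=np.array([np.cos(a),np.sin(a),0]);Y=np.array([-X[1],X[0],0])
print(p,s["opening"],"tooly yaw",np.degrees(np.arctan2(M[1,1],M[0,1])),"z",M[:,2])
e=np.array([528.5,-13.4,p[2]])-p;print("tool err",M.T@e)
E
```

```text
[528.70593463  -4.9821168  119.86353623] 41.876539833506776 tooly yaw 96.34643253511572 z [ 1.72990041e-03  3.74370958e-04 -9.99998434e-01]
tool err [ 1.13517915e+00 -8.34353179e+00 -3.50765740e-03]
```

View pics/over.png

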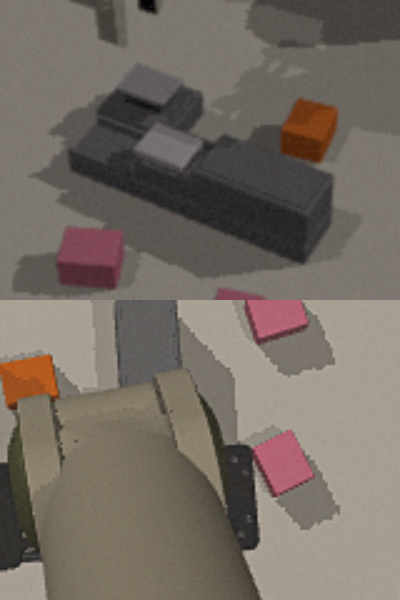

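The crops show the arm above the dispenser and the fingertips still well above the key; a correction of about -8 mm in tool y is needed.

{"fn": "drive_tool", "kwargs": {
  "increments": [140, 0.01, -0.08, 0.2, 0, 0, 0, 140, 0.01, -0.08, 0.4, 0, 0, 0, 140, 0.01, -0.08, 0.65, 0, 0, 0, 140, 0.01, -0.08, 0.65, 0, 0, 0, 140, 0.01, -0.08, 0.65, 0, 0, 0, 140, 0.01, -0.08, 0.65, 0, 0, 0]
}}

```text
clock: 3.03
position: [528.6, -13.9, 55.0]
tool_rot: [0.001, -0.056, 0.998, -0.0]
force: [-0.8, 0.3, 0.5]
opening: 42.2
grip_force: 0.0
```

```bash
python3 - <<'E'
from plant import robot
import cv2
a=robot.grab_frame("scene")["image"][190:310,260:400,::-1]
cv2.imwrite("pics/low.png",cv2.resize(a,None,fx=5,fy=5)) 
s=robot.get_state();print(s["position"],s["opening"],s["force"])
E
```

```text
[528.8936259  -14.00839204  55.20353008] 42.11433082840119 [ 0.74518237 -0.1995404  -0.37808718]
```

View pics/low.png

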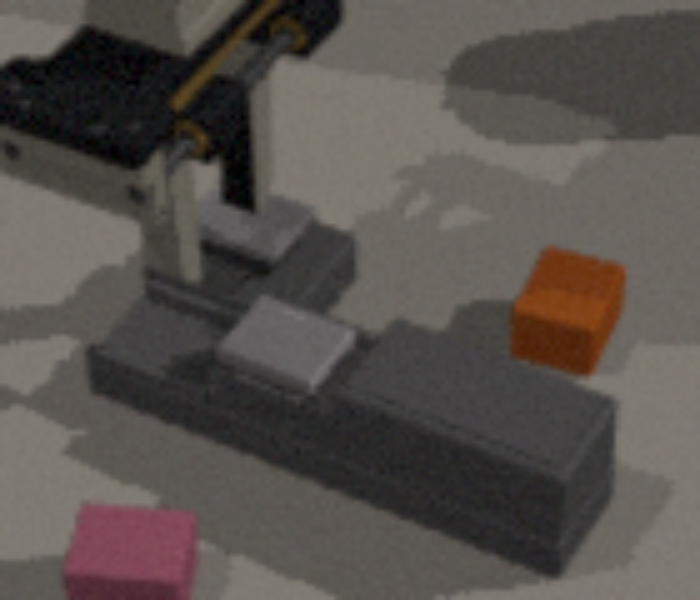

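The view shows one finger over the key and the other over the middle of the chute, with the tin still in the bay. Next I press.

{"fn": "drive_tool", "kwargs": {
  "increments": [140, 0, 0, 0.08, 0, 0, 0, 140, 0, 0, 0.13, 0, 0, 0, 140, 0, 0, 0.17, 0, 0, 0, 140, 0, 0, 0.2, 0, 0, 0, 140, 0, 0, 0.23, 0, 0, 0, 140, 0, 0, 0.25, 0, 0, 0, 140, 0, 0, 0.27, 0, 0, 0, 140, 0, 0, 0.275, 0, 0, 0, 140, 0, 0, 0.275, 0, 0, 0, 140, 0, 0, 0.275, 0, 0, 0, 140, 0, 0, 0.275, 0, 0, 0, 140, 0, 0, 0.275, 0, 0, 0]
}}

```text
clock: 4.08
position: [528.6, -14.5, 27.8]
tool_rot: [0.001, -0.055, 0.998, -0.0]
force: [-2.9, 0.6, 30.4]
opening: 42.0
grip_force: 17.0
```

```bash
python3 - <<'E'
from plant import robot
import cv2
a=robot.grab_frame("scene")["image"][190:310,260:400,::-1]
cv2.imwrite("pics/press.png",cv2.resize(a,None,fx=5,fy=5)) 
s=robot.get_state();print(s["position"],s["opening"],s["force"],s["clock"])
E
```

```text
[528.62683889 -14.53593928  27.83257398] 41.65558592800478 [-2.97336254  1.12711409 30.07523457] 4.1333
```

View pics/press.png

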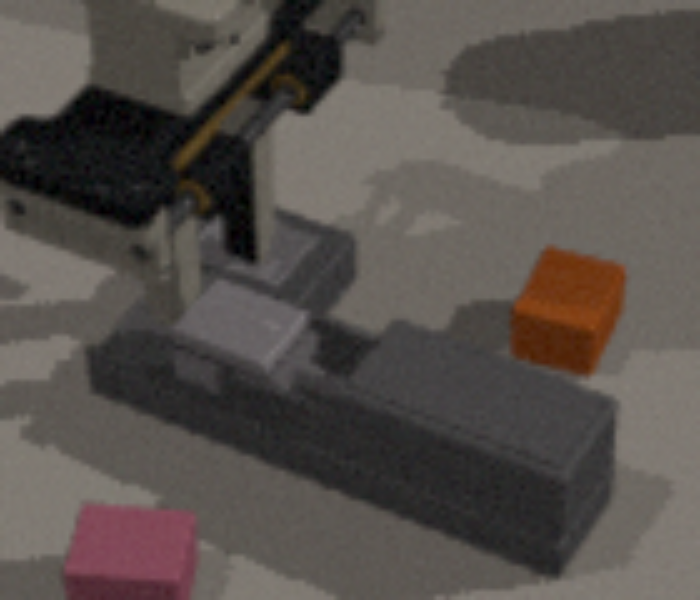

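The tin rests upright against the finger (tin at about (245,330)), with the key fully down. The push is 30 N, so I'll ease it slightly.

{"fn": "drive_tool", "kwargs": {
  "increments": [140, 0, 0, -0.005, 0, 0, 0, 140, 0, 0, -0.005, 0, 0, 0, 140, 0, 0, -0.005, 0, 0, 0, 140, 0, 0, -0.005, 0, 0, 0, 140, 0, 0, -0.005, 0, 0, 0, 140, 0, 0, -0.005, 0, 0, 0]
}}

```text
clock: 4.63
position: [528.6, -14.5, 27.9]
tool_rot: [0.001, -0.055, 0.998, -0.0]
force: [-1.9, -0.3, 24.8]
opening: 42.2
grip_force: 14.0
```

```bash
python3 -c "
from plant import robot
print(robot.close_job())"
```

```text
the job is handed in; nothing more can be done
None
```

The job is handed in at about 4.6 s on the clock: one finger holds the key fully down (about 25 N), and in the last picture the tin stood upright on the chute against the other finger (2–3 N of push); the judge gave no verdict.

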